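# Fill the seasoning caddy

### The job

Fill the wooden seasoning caddy from the things scattered on the grey place mat: lay the round wooden coaster flat in the middle of the caddy's open bay, and after that stand the pepper mill upright and centred on the coaster; the spice jar goes upright into the middle cell (the one next to the bay) and the salt shaker upright into the end cell. The other three bottles on the mat (the stubby white one with the red cap, the small one with the black dropper, the slim white one with the nozzle) do not belong to it: leave them standing where they are.

Things in the scene. Friction and masses are not known exactly. Their poses are not given: they have to be found in the camera images.
- caddy: Fixed light-wood caddy 148 (x) by 292 (y) mm. Origin: centre of its underside, z up. One row along y (mm): open bay centred y 70, 136 by 111, rim top z 14; middle cell y -22; end cell y -90. Cells 62 square inside, 6 walls, wall tops z 38. All floors z 8. Fingers closing along its x clear the neighbours. Stands left or right of the robot's middle, mat on the other side.
- coaster_center (a point): Centre (half-way up) of the loose thick round wooden coaster with a cork top: 66 mm diameter, 16 mm thick, lying flat on the mat; z up.
- pepper_mill_center (a point): Centre (half-way up, 85 mm above its foot) of the tall turned brown-wood pepper mill, standing upright on the mat: 170 mm tall, foot 58 mm diameter, 0.18 kg. Its round head, 48 mm in diameter, is widest 141 mm above the foot (56 mm above this point), with a 12 mm metal knob on top; the head is fixed to the body.
- spice_jar_center (a point): Centre (half-way up, 53 mm above its foot) of the glass spice jar with a broad red cap as wide as the jar: 45 mm diameter, 106 mm tall, upright.
- salt_shaker_center (a point): Centre (half-way up, 45 mm above its foot) of the clear salt shaker with white salt and a domed grey metal-look top: 44 mm diameter, 90 mm tall, upright; the dome narrows over the top 20 mm.
- red_capped_bottle_center (a point): Look-alike, leave alone: centre (half-way up) of a stubby white bottle with a tall red cap, oval 36 by 42 mm, 106 mm tall.
- dropper_bottle_center (a point): Look-alike, leave alone: centre (half-way up) of a small amber bottle with a black dropper top, 34 mm diameter, 102 mm tall.
- nozzle_bottle_center (a point): Look-alike, leave alone: centre (half-way up) of a slim white bottle with a pointed nozzle, 47 mm diameter, 168 mm tall. Mat under all the loose things: 310 by 360 mm, 3 mm thick, so their feet start 3 mm above the worktop.
Things that resemble listed ones, but are neither listed nor needed, are in the scene too. Leave any green look-alike of the part that bears pepper_mill_center alone.

How it is judged:
By the outcome, as a careful person would: the job done as asked, in the order asked, and still so for the second after the job is handed in, with the robot touching nothing.
It also fails if it takes over 122 s, if anything falls off the work surface, if the arm or the gripper's body presses on something with over 40 N, if the wrist force passes 120 N, or if a joint passes its speed limit or range.

### The arm

A 6-joint arm with a two-finger parallel gripper is mounted at the origin on the work surface; the furniture and walls round the work are solid. World frame = base frame: x ahead of the robot, y to its left, z up, the work surface at z = 0. Lengths are in m, angles in rad, forces in N, time in s.
With the tool pointing down it reaches from about 0.35 to 0.775 m from the base axis. Payload 7.3 kg.
Tool frame: the origin (TCP) lies at the centre of the arm's flange, where the gripper is bolted on; the fingertips stand 178 mm ahead of it and the grasp point (between the pads) lies 159 mm ahead of it; z points along the fingers, y is the line along which they close (so a half turn about z gives the same grasp; the last joint's range is limited). The gripper opens to 92 mm and grips with 3 to 60 N. Pads are 19 mm wide; open, the fingers measure 130 mm over their backs; the gripper's body (75 mm by 190 mm) begins 47 mm behind the grasp point.
Start: joints at [-0.146, 0.342, 1.524, -0, 1.275, -0.146], TCP at [0.525, 0, 0.405] pointing down, gripper open.
Joint ranges: [-2.53, 2.53], [-0.77, 2.02], [0.04, 2.7], [-1, 4.14], [0.28, 2.66], [-3.11, 3.11]. Speed limits (rad/s): [2.57, 2.57, 3.14, 3.14, 3.14, 3.14].

### API

Orientations are given as [roll, pitch, yaw] about the fixed x, y, z axes, in that order (R = Rz(yaw) Ry(pitch) Rx(roll)).
In Python, from cell import telemetry, vision, ticket gives the robot as it stands.
- The arm moves only by the shell command python3 -m crank 'ROWS' [FORCE]. ROWS is JSON, a list of rows, each a list of 5 numbers: the gripper command: -1 is shut, 1 is fully open, values between are in proportion, then the shift along the tool's x, y, z in mm, then the turn about the tool's z in rad. In form: [[fingers, dx, dy, dz, roll], ...]. A call has 1 to 12 rows; each row is the pose to reach, as a shift and turn from the pose commanded when the call began, along the tool's axes at that moment; what a row does not reach only later rows make up. A row lasts 1/12 s, in which the tool goes at most 41.7 mm and 7.16 degrees, less where a joint would pass 70% of its speed; a pose out of reach is approached as far as the arm can. A call with a gripper value outside its range is refused whole. The fingers move at their own pace and stop on an object; FORCE is the grip in N (left out, the last holds). Time passes only in rows, so rows that repeat a pose let the fingers close. It gives the time, the measured TCP pose, the force, the opening and the grip force at its end, in the units of the state.
- telemetry.observe(): the state, without advancing time (a new reading comes with each control period).
- vision.read_camera(name): name is "scene" or "side" or "wrist"; returns (picture, depth): 480x640x3 uint8, red, green, blue; 480x640 float32, m along the optical axis (not along the pixel's ray), 0 where there is no reading.
- vision.get_calibration(name): a dict with "camera_matrix" (3x3 intrinsics, pixels), "rvec" (rotation vector, rad) and "tvec" (3), from world to camera coordinates, as OpenCV has them. Camera axes: x right, y down, z forward; pixel columns grow to the right and rows downward; lengths in m; the calibration is good to about 2 mm. A picture is of the moment at which its call begins: read the wrist's pose just before it. get_calibration takes no time and is no camera call; for the wrist camera it gives the pose at the moment of the call.
- ticket.hand_in(): hands the job in; it is judged then, once.
The state is a dict: "time": time; "qpos": joint angles; "qvel": joint speeds; "joint_efforts": joint torques, N m; "tool_pos": TCP position; "tool_rot": TCP orientation; "contact_force": force on the tool from outside, world axes, zero at the start; "torque": the same for the moment, N m; "opening": finger opening in m; "grip_force": force on a finger pad.
Only numpy, scipy, OpenCV 4.12 (cv2) and the standard library are available. Lean on these libraries where they do the work, as an engineer would, in place of code of your own. Each camera call takes 0.05 s, during which the arm holds its last target. There are 200 camera calls.

## Working session

There is one attempt and no reset: what is moved stays moved. The work goes in short steps, Python scripts to look and compute and a shell command to move; the robot and the scene stay as the last step left them, time stands still between calls to the robot, and variables do not carry over. Pictures are saved under pics/ and viewed, at most 14 in all, crops included, and the job is handed in when it is done.

```bash
ls; mkdir -p pics; python3 - <<'E'
from cell import telemetry, vision
import cv2,numpy as np
s=telemetry.observe();print({k:np.round(v,3).tolist() for k,v in s.items()})
for n in("scene","side"):
    p,d=vision.read_camera(n);cv2.imwrite(f'pics/{n}0.png',p[:,:,::-1]);np.save(f'pics/{n}0.npy',d)
    c=vision.get_calibration(n);R=cv2.Rodrigues(np.array(c['rvec']))[0];print(n,c['camera_matrix'],(-R.T@np.array(c['tvec']).ravel()).round(3),R[2].round(2),(d>0).mean())
E
```

```text
pics
{'time': 0.0, 'qpos': [-0.146, 0.343, 1.525, -0.0, 1.275, -0.146], 'qvel': [-0.001, 0.001, -0.0, -0.001, 0.001, 0.001], 'joint_efforts': [0.001, -43.125, -24.422, 0.072, 0.056, -0.0], 'tool_pos': [0.525, 0.0, 0.404], 'tool_rot': [-3.14, -0.0, 1.571], 'contact_force': [0.248, -0.488, 0.556], 'torque': [-0.043, -0.027, -0.001], 'grip_force': 0.0, 'opening': 0.092}
scene [[590.98250592   0.         310.93333931]
 [  0.         590.98250592 241.39837698]
 [  0.           0.           1.        ]] [-0.561 -0.591  0.828] [ 0.72  0.43 -0.54] 0.9270638020833334
side [[579.04741553   0.         321.86332246]
 [  0.         579.04741553 236.66142325]
 [  0.           0.           1.        ]] [0.011 0.877 0.716] [ 0.4  -0.74 -0.54] 0.92595703125
```

View pics/scene0.png

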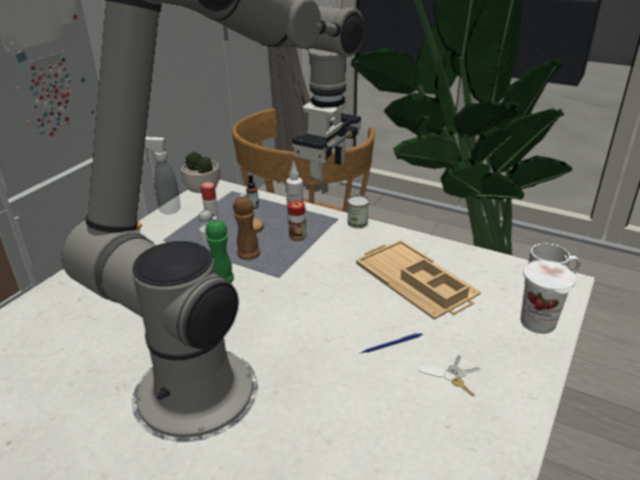

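View pics/side0.png

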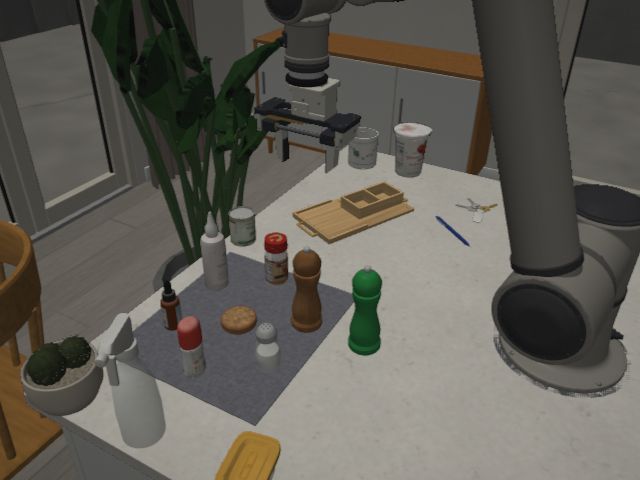

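The side view shows everything. On the mat: coaster (238,319), brown mill (307,290), jar with broad red cap (276,258) and salt shaker (267,343). Leave alone: red-capped bottle (191,345), dropper (171,306) and nozzle bottle (214,258), plus the green mill off the mat (367,310). The caddy is at (353,210), with its cells toward (375,200).

```bash
cat > h.py <<'E'
from cell import telemetry, vision
import cv2,numpy as np
def cast(c,u,v,z):
    K=np.array(c['camera_matrix']);R=cv2.Rodrigues(np.array(c['rvec']))[0];t=np.array(c['tvec']).ravel()
    o=-R.T@t;r=R.T@np.linalg.solve(K,[u,v,1.]);return o+r*(z-o[2])/r[2]
def proj(c,P):
    return cv2.projectPoints(np.float64(P).reshape(-1,1,3),np.array(c['rvec']),np.array(c['tvec']),np.array(c['camera_matrix']),None)[0].reshape(-1,2)
def cloud(c,d):
    K=np.array(c['camera_matrix']);R=cv2.Rodrigues(np.array(c['rvec']))[0];t=np.array(c['tvec']).ravel()
    v,u=np.indices(d.shape);X=np.stack([(u-K[0,2])*d/K[0,0],(v-K[1,2])*d/K[1,1],d],-1)
    return (X-t)@R
def tomove(dx,dy,dz):
    "world shift (mm) -> tool axes"
    from scipy.spatial.transform import Rotation as Ro
    return Ro.from_euler('xyz',telemetry.observe()['tool_rot']).inv().apply([dx,dy,dz]).round(1)
E
python3 - <<'E'
from h import *
c=vision.get_calibration('side');s=vision.get_calibration('scene')
for n,u,v,z in [('coaster',238,319,.019),('millknob',307,250,.173),('millhead',307,265,.144),('jar',276,240,.109),('salt',266,326,.09),('redcap',190,320,.109),('drop',168,284,.1),('noz',211,215,.171),('green',367,270,.17)]: print(n,cast(c,u,v,z).round(3))
for u,v in [(357,263),(403,243),(478,291),(433,312)]: print('scene',cast(s,u,v,.012).round(3))
for n in('side','scene'):
    im=cv2.imread(f'pics/{n}0.png'); b=im[150:390,130:430] if n=='side' else im[225:330,340:490]
    b=cv2.resize(b,None,fx=2 if n=='side' else 4,fy=2 if n=='side' else 4,interpolation=2);cv2.imwrite(f'pics/{n}0c.png',b)
p,d=vision.read_camera('wrist');cv2.imwrite('pics/w0.png',p[:,:,::-1])
w=vision.get_calibration('wrist');print(w['camera_matrix'][0],cast(w,320,240,0),[cast(w,u,v,0.01).round(3) for u,v in[(0,0),(640,0),(0,480),(640,480)]])
E
```

```text
coaster [0.525 0.244 0.019]
millknob [0.415 0.184 0.173]
millhead [0.414 0.186 0.144]
jar [0.531 0.103 0.109]
salt [0.423 0.299 0.09 ]
redcap [0.522 0.365 0.109]
drop [0.624 0.304 0.1  ]
noz [0.626 0.172 0.171]
green [0.305 0.181 0.17 ]
scene [ 0.499 -0.092  0.012]
scene [ 0.633 -0.155  0.012]
scene [ 0.528 -0.378  0.012]
scene [ 0.411 -0.315  0.012]
[368.96431918   0.         317.80718532] [ 0.52633528 -0.03162696  0.        ] [array([0.239, 0.193, 0.01 ]), array([0.812, 0.193, 0.01 ]), array([ 0.121, -0.343,  0.01 ]), array([ 0.93 , -0.342,  0.01 ])]
```

View pics/side0c.png

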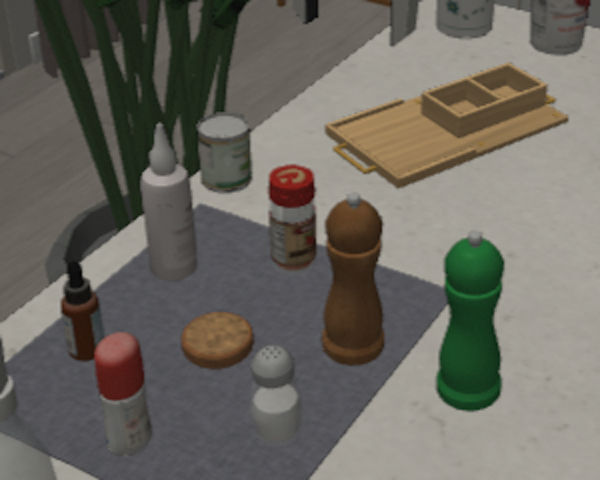

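View pics/scene0c.png

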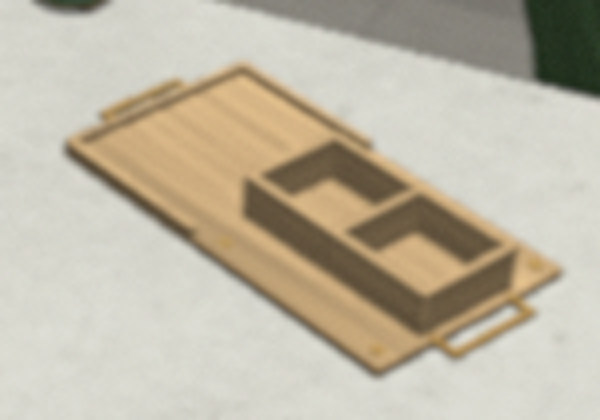

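View pics/w0.png

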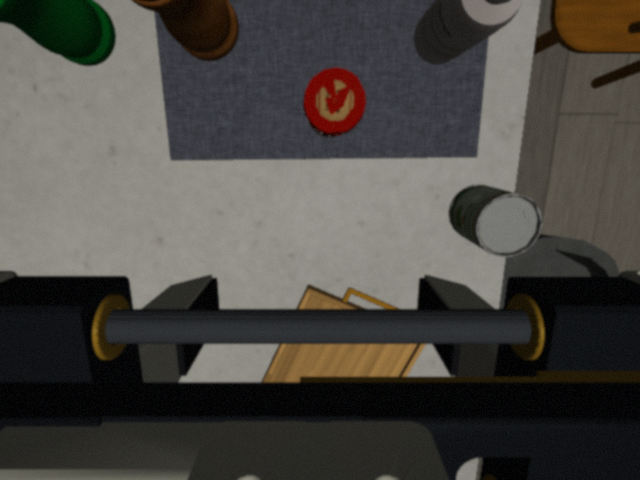

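The crops confirm the choices: brown mill on the mat (green one off it), jar with the broad flat red cap, and salt shaker with the holed dome. The wrist view shows the jar cap at (334,101) and the caddy low in frame, partly hidden. Next I'll take closer wrist views of the mat and then the caddy.

```bash
python3 -m crank '[[1,30,0,-35,0],[1,60,0,-70,0],[1,90,0,-100,0],[1,90,0,-100,0],[1,90,0,-100,0]]'
python3 - <<'E'
from h import *
p,d=vision.read_camera('wrist');w=vision.get_calibration('wrist')
cv2.imwrite('pics/w1.png',p[:,:,::-1]);np.savez('pics/w1.npz',p=p,d=d,**w)
R=cv2.Rodrigues(np.array(w['rvec']))[0];print(telemetry.observe()['tool_pos'],-R.T@np.array(w['tvec']).ravel(),R[2])
E
python3 -m crank '[[1,-40,0,0,0],[1,-80,0,0,0],[1,-120,0,0,0],[1,-160,0,0,0],[1,-200,0,0,0],[1,-240,0,0,0],[1,-280,0,0,0],[1,-320,0,0,0],[1,-360,0,0,0],[1,-400,0,0,0],[1,-440,0,0,0],[1,-480,0,0,0]]'
python3 -m crank '[[1,0,0,0,0],[1,0,0,0,0],[1,0,0,0,0]]'
python3 - <<'E'
from h import *
p,d=vision.read_camera('wrist');w=vision.get_calibration('wrist')
cv2.imwrite('pics/w2.png',p[:,:,::-1]);np.savez('pics/w2.npz',p=p,d=d,**w)
E
```

```text
time: 0.57
tool_pos: [0.5248, 0.0918, 0.507]
tool_rot: [3.137, -0.0, 1.574]
contact_force: [-0.6, 0.2, -0.0]
opening: 0.092
grip_force: 0.0
[0.52484845 0.09060051 0.50485119] [0.52458331 0.15855267 0.48492642] [ 7.62859949e-04 -2.54469443e-01 -9.67080514e-01]
time: 1.62
tool_pos: [0.5236, -0.3934, 0.5021]
tool_rot: [-3.138, -0.003, 1.569]
contact_force: [1.7, -0.0, -0.3]
opening: 0.0916
grip_force: 0.0
time: 1.87
tool_pos: [0.5243, -0.3911, 0.5025]
tool_rot: [-3.139, -0.003, 1.569]
contact_force: [0.2, 0.2, 0.1]
opening: 0.0918
grip_force: 0.0
```

View pics/w1.png

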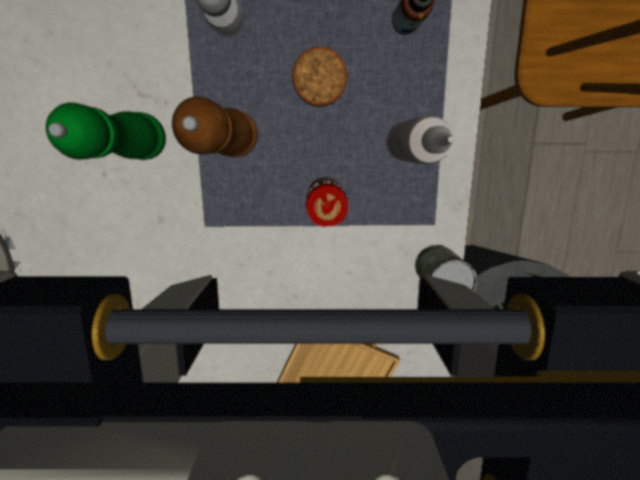

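View pics/w2.png

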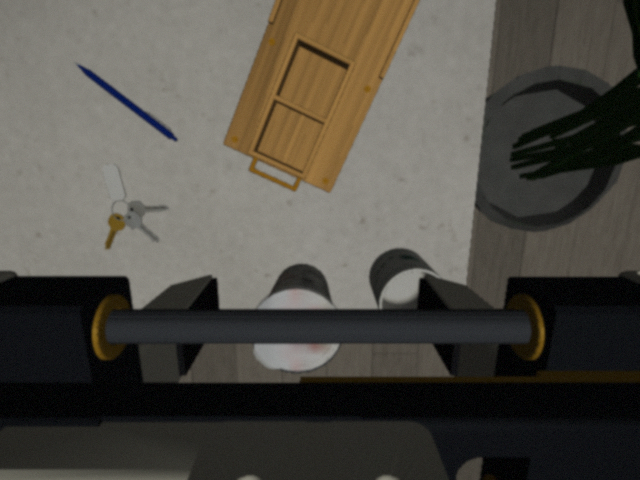

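w1 shows the mat: coaster (320,75), brown mill head (199,125), jar cap (328,204). The salt shaker is cut off at the top. w2 shows the caddy's end cell (290,135), middle cell (313,80), and a corner of the bay.

```bash
python3 - <<'E'
from h import *
a=np.load('pics/w2.npz');P=cloud(a,a['d'])
m=(P[...,2]>.030)&(P[...,2]<.046)&(P[...,0]>.35)&(P[...,0]<.68)&(P[...,1]<-.05)&(P[...,1]>-.42)
q=P[m];print(len(q),np.median(q,0));r=cv2.minAreaRect((q[:,:2]*1000).astype(np.float32));print('walls',r)
# base outline by colour
hsv=cv2.cvtColor(a['p'],cv2.COLOR_RGB2HSV);mm=((hsv[...,1]>90)&(hsv[...,0]>8)&(hsv[...,0]<28)&(hsv[...,2]>60)).astype(np.uint8);mm[270:]=0;mm[:,450:]=0;mm[:,:220]=0
c=max(cv2.findContours(mm,0,2)[0],key=cv2.contourArea);print(cv2.approxPolyDP(c,6,True).reshape(-1,2).tolist())
for u,v in [(225,145),(330,191),(420,0),(285,0)]:print(cast(a,u,v,.008).round(4))
b=np.load('pics/w1.npz');h=cv2.cvtColor(b['p'],cv2.COLOR_RGB2HSV)
def cen(mask,box,z,n):
    x0,y0,x1,y1=box;k=np.zeros(mask.shape,np.uint8);k[y0:y1,x0:x1]=mask[y0:y1,x0:x1]
    c=max(cv2.findContours(k,0,2)[0],key=cv2.contourArea);(x,y),r=cv2.minEnclosingCircle(c);M=cv2.moments(c);u,v=M['m10']/M['m00'],M['m01']/M['m00']
    print(n,(round(x),round(y),round(r)),cast(b,x,y,z).round(4),cast(b,u,v,z).round(4))
red=((h[...,1]>150)&((h[...,0]<6)|(h[...,0]>174))&(h[...,2]>110)).astype(np.uint8);cen(red,(290,170,370,240),.109,'jar')
br=((h[...,1]>70)&(h[...,0]<25)&(h[...,2]>50)).astype(np.uint8);cen(br,(280,30,360,115),.019,'coaster')
kn=((h[...,1]<70)&(h[...,2]>130)).astype(np.uint8);cen(kn,(180,112,202,136),.172,'mill knob')
s=vision.get_calibration('side')
im=cv2.imread('pics/side0.png')[310:380,240:300];cv2.imwrite('pics/salt.png',cv2.resize(im,None,fx=6,fy=6))
E
```

```text
2499 [ 0.50176112 -0.27796949  0.03862765]
walls ((502.17120361328125, -282.4236145019531), (141.98666381835938, 74.23750305175781), 65.51717376708984)
[[418, 0], [276, 0], [224, 143], [250, 155], [249, 169], [293, 190], [302, 179], [329, 191]]
[ 0.4074 -0.322   0.008 ]
[ 0.5389 -0.3794  0.008 ]
[ 0.6397 -0.1626  0.008 ]
[ 0.486  -0.1623  0.008 ]
jar (327, 206, 21) [0.5342 0.097  0.109 ] [0.5343 0.0969 0.109 ]
coaster (320, 76, 30) [0.5267 0.2357 0.019 ] [0.5267 0.2358 0.019 ]
mill knob (189, 123, 5) [0.4201 0.1749 0.172 ] [0.4203 0.1751 0.172 ]
```

```bash
python3 -m crank '[[1,39,-9,3,0.1],[1,78,-18,6,0.2],[1,117,-27,9,0.3],[1,156,-36,12,0.4276],[1,195,-45,15,0.4276],[1,234,-54,18,0.4276],[1,273,-63,21,0.4276],[1,312,-72,24,0.4276],[1,351,-81,27,0.4276],[1,390,-90,30,0.4276],[1,429,-99,33,0.4276],[1,468,-108,36,0.4276]]'
python3 - <<'E'
from h import *
s=telemetry.observe();t=np.array(s['tool_pos']);print(s['tool_rot'],tomove(*((np.array([.38,.19,.43])-t)*1000)))
E
```

```text
time: 2.92
tool_pos: [0.4148, 0.0805, 0.4689]
tool_rot: [3.141, -0.001, 1.145]
contact_force: [0.7, 0.2, -0.8]
opening: 0.0922
grip_force: 0.0
[ 3.14053568e+00 -5.21864073e-04  1.14483731e+00] [ 85.3 -77.   38.9]
```

```bash
python3 -m crank '[[1,28,-25,13,0],[1,56,-50,26,0],[1,85,-77,39,0],[1,85,-77,39,0],[1,85,-77,39,0],[1,85,-77,39,0]]'
cat >> h.py <<'E'
def shot(name):
    w=vision.get_calibration('wrist');p,d=vision.read_camera('wrist')
    cv2.imwrite(f'pics/{name}.png',p[:,:,::-1]);np.savez(f'pics/{name}.npz',p=p,d=d,**w);return w,p,d
def blob(P,z0,z1,x,y,r):
    "points with height in z0..z1 within r of (x,y): circle of their plan"
    m=(P[...,2]>z0)&(P[...,2]<z1)&(np.hypot(P[...,0]-x,P[...,1]-y)<r);q=P[m]
    return len(q),q.mean(0).round(4),cv2.minEnclosingCircle((q[:,:2]*1000).astype(np.float32))
E
python3 - <<'E'
from h import *
w,p,d=shot('w3');P=cloud(w,d)
print(telemetry.observe()['tool_pos'])
m=(P[...,2]>.05)&(P[...,2]<.12)&(P[...,1]>.2);print(m.sum(),P[m].mean(0),proj(w,[[.424,.294,.09]]))
for z0,z1 in((.05,.12),(.08,.12),(.06,.075)):print(blob(P,z0,z1,.424,.294,.05))
print('coaster',blob(P,.010,.03,.5267,.236,.05))
E
```

```text
time: 3.42
tool_pos: [0.3814, 0.1876, 0.4301]
tool_rot: [3.141, -0.0, 1.146]
contact_force: [-0.1, 0.1, -0.0]
opening: 0.0919
grip_force: 0.0
[0.38188854 0.18701496 0.43025682]
1739 [0.42114596 0.29793113 0.0832922 ] [[311.51983894  84.55010153]]
(1739, array([0.4211, 0.2979, 0.0833]), ((421.0262756347656, 299.690673828125), 18.874025344848633))
(1431, array([0.422 , 0.2998, 0.0882]), ((422.28125, 300.71142578125), 17.088890075683594))
(108, array([0.4159, 0.2885, 0.0645]), ((420.658447265625, 298.44091796875), 17.200210571289062))
coaster (3580, array([0.5265, 0.238 , 0.019 ]), ((527.896728515625, 237.38600158691406), 33.16449737548828))
```

View pics/w3.png

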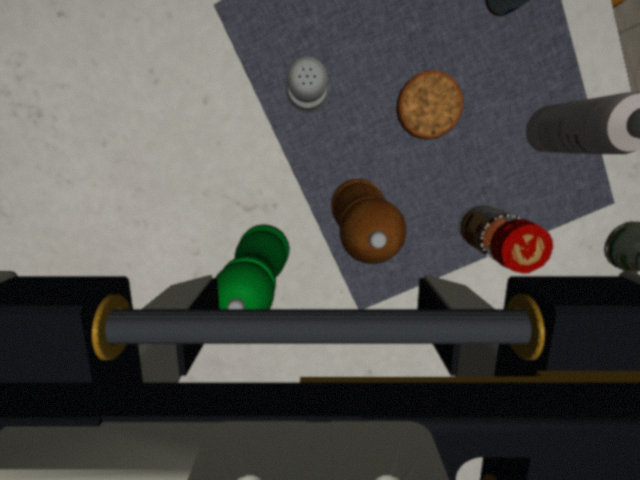

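w3 shows the salt shaker at (307,80), coaster at (430,104), mill knob at (378,240) and jar at (522,246). Salt shaker is at (0.4217, 0.300). I'll grasp it with the tool already aligned to the caddy.

```bash
python3 -m crank '[[1,40,-3,0,0],[1,80,-7,0,0],[1,119,-10,10,0],[1,119,-10,50,0],[1,119,-10,90,0],[1,119,-10,130,0],[1,119,-10,165,0],[1,119,-10,190,0],[1,119,-10,209,0],[1,119,-10,209,0],[1,119,-10,209,0]]' 15
python3 -m crank '[[-1,0,0,0,0],[-1,0,0,0,0],[-1,0,0,0,0],[-1,0,0,0,0],[-1,0,0,0,0],[-1,0,0,0,0],[-1,0,0,0,0],[-1,0,0,0,0]]' 15
```

```text
time: 4.38
tool_pos: [0.4233, 0.2986, 0.2207]
tool_rot: [-3.141, 0.001, 1.141]
contact_force: [0.3, 1.0, 0.3]
opening: 0.0916
grip_force: 0.0
time: 5.05
tool_pos: [0.4224, 0.2998, 0.2208]
tool_rot: [3.141, -0.0, 1.143]
contact_force: [-0.7, -0.1, 0.6]
opening: 0.043
grip_force: 0.0
```

```bash
python3 -m crank '[[-1,0,0,0,0],[-1,0,0,0,0],[-1,0,0,-15,0],[-1,0,0,-50,0],[-1,0,0,-90,0],[-1,0,0,-130,0],[-1,0,0,-170,0],[-1,0,0,-205,0],[-1,0,0,-205,0]]' 15
```

```text
time: 5.8
tool_pos: [0.4231, 0.3001, 0.4331]
tool_rot: [3.133, -0.01, 1.143]
contact_force: [1.0, 0.4, -0.9]
opening: 0.0378
grip_force: 14.7
```

```bash
python3 -m crank '[[-1,-34,20,0,0],[-1,-69,41,0,0],[-1,-103,61,0,0],[-1,-138,82,0,0],[-1,-172,102,0,0],[-1,-206,122,0,0],[-1,-241,143,0,0],[-1,-275,163,0,0],[-1,-310,184,0,0],[-1,-344,204,0,0],[-1,-379,224,0,0],[-1,-413,245,0,0]]'
python3 -m crank '[[-1,-30,18,0,0],[-1,-60,36,0,0],[-1,-90,53,0,0],[-1,-108,64,0,0],[-1,-117,69,30,0],[-1,-117,69,65,0],[-1,-117,69,95,0],[-1,-117,69,95,0],[-1,-117,69,95,0]]'
python3 - <<'E'
from h import *
ps=np.array([telemetry.observe()['tool_pos'] for _ in range(1)])[0];print(ps,telemetry.observe()['tool_rot'],tomove(*(np.array([488.1,-313.3,228])-ps*1000)))
p,d=vision.read_camera('side');cv2.imwrite('pics/s1.png',cv2.resize(p[130:260,250:450,::-1],None,fx=3,fy=3))
p,d=vision.read_camera('scene');cv2.imwrite('pics/s1b.png',cv2.resize(p[200:330,330:500,::-1],None,fx=3,fy=3))
E
```

```text
time: 6.8
tool_pos: [0.4736, -0.1797, 0.4251]
tool_rot: [-3.141, -0.0, 1.143]
contact_force: [0.4, 0.5, -0.6]
opening: 0.0381
grip_force: 14.7
time: 7.55
tool_pos: [0.4881, -0.3126, 0.3293]
tool_rot: [-3.137, -0.001, 1.143]
contact_force: [-0.1, 1.1, -0.3]
opening: 0.0378
grip_force: 14.7
[ 0.48814227 -0.31262663  0.32926871] [-3.13740902e+00 -1.17537395e-03  1.14313502e+00] [ -0.7   0.7 101.3]
```

View pics/s1b.png

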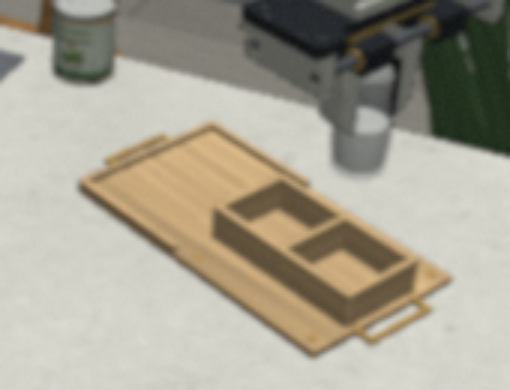

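The crop shows the shaker hanging upright in the fingers, foot at crop (358,165), above the end cell. Lowering it.

```bash
python3 -m crank '[[-1,0,0,35,0],[-1,0,0,60,0],[-1,0,0,75,0],[-1,0,0,85,0],[-1,0,0,93,0],[-1,0,0,98,0],[-1,0,0,101,0],[-1,0,0,101,0],[-1,0,0,101,0]]'
```

```text
time: 8.4
tool_pos: [0.4886, -0.3129, 0.2305]
tool_rot: [3.14, 0.0, 1.143]
contact_force: [1.1, 0.9, -1.2]
opening: 0.0379
grip_force: 14.7
```

```bash
python3 -m crank '[[-1,0,0,1,0],[-1,0,0,2,0],[-1,0,0,2,0]]'; python3 -m crank '[[0.4,0,0,0,0],[0.4,0,0,0,0],[0.4,0,0,0,0],[0.4,0,0,0,0],[0.4,0,0,-30,0],[0.4,0,0,-70,0],[0.4,0,0,-110,0],[0.4,0,0,-150,0],[0.4,0,0,-180,0],[0.4,0,0,-180,0]]'
python3 - <<'E'
from h import *
p,d=vision.read_camera('scene');c=vision.get_calibration('scene');P=cloud(c,d)
print(blob(P,.05,.12,.488,-.313,.05))
p,d=vision.read_camera('side');c=vision.get_calibration('side');P=cloud(c,d)
print(blob(P,.05,.12,.488,-.313,.05),blob(P,.09,.12,.488,-.313,.05))
ps=telemetry.observe()['tool_pos'];print(tomove(*(np.array([488,140,430])-ps*1000)))
E
```

```text
time: 8.65
tool_pos: [0.4884, -0.3128, 0.2279]
tool_rot: [3.141, 0.0, 1.143]
contact_force: [0.3, -0.5, -1.0]
opening: 0.0381
grip_force: 14.7
time: 9.48
tool_pos: [0.4889, -0.3131, 0.4153]
tool_rot: [3.129, 0.003, 1.143]
contact_force: [0.6, 0.8, 0.7]
opening: 0.0644
grip_force: 0.0
(363, array([ 0.4775, -0.3142,  0.0745]), ((483.72760009765625, -313.0404968261719), 19.822782516479492))
(291, array([ 0.4855, -0.3006,  0.0748]), ((487.19342041015625, -307.7919006347656), 19.083101272583008)) (65, array([ 0.4881, -0.3048,  0.0942]), ((490.72735595703125, -308.874755859375), 17.151153564453125))
[ 411.8 -187.9  -21.9]
```

```bash
python3 - <<'E'
from h import *
for f in('w1','w3'):
    b=np.load(f'pics/{f}.npz');P=cloud(b,b['d'])
    for n,x,y,z0,z1 in[('noz',.626,.172,.07,.2),('drop',.622,.3,.05,.2),('mill',.418,.177,.12,.2),('millmid',.418,.177,.06,.1),('jar',.534,.097,.07,.13)]:
        try:print(f,n,blob(P,z0,z1,x,y,.05))
        except Exception:print(f,n,'-')
E
```

```text
w1 noz (2162, array([0.6258, 0.1624, 0.1201]), ((633.331787109375, 162.41104125976562), 23.78934097290039))
w1 drop (617, array([0.6236, 0.2905, 0.0643]), ((626.0529174804688, 298.84698486328125), 16.59813117980957))
w1 mill (2758, array([0.4243, 0.1734, 0.1527]), ((419.2248229980469, 174.0664825439453), 24.989498138427734))
w1 millmid (396, array([0.435 , 0.1692, 0.0713]), ((421.8670654296875, 171.44598388671875), 22.581478118896484))
w1 jar (1521, array([0.5336, 0.098 , 0.1058]), ((533.582275390625, 96.44889068603516), 22.985767364501953))
w3 noz (4040, array([0.6211, 0.1695, 0.1054]), ((633.7232055664062, 164.57994079589844), 23.818809509277344))
w3 drop (0, array([nan, nan, nan]), ((0.0, 0.0), 0.0))
w3 mill (3591, array([0.4197, 0.1803, 0.1551]), ((420.0599670410156, 175.50445556640625), 24.892507553100586))
w3 millmid (321, array([0.4191, 0.1913, 0.0686]), ((420.2838134765625, 179.86746215820312), 21.967798233032227))
w3 jar (3090, array([0.5313, 0.1028, 0.1025]), ((534.91845703125, 98.15672302246094), 22.986473083496094))h.py:22: RuntimeWarning: Mean of empty slice.
  return len(q),q.mean(0).round(4),cv2.minEnclosingCircle((q[:,:2]*1000).astype(np.float32))
  ret = um.true_divide(
```

```bash
python3 -m crank '[[0.65,37,-14,0,-0.1],[0.65,75,-28,0,-0.2],[0.65,112,-42,0,-0.3],[0.65,150,-56,0,-0.375],[0.65,187,-70,0,-0.375],[0.65,225,-84,0,-0.375],[0.65,262,-98,0,-0.375],[0.65,300,-112,0,-0.375],[0.65,337,-126,0,-0.375],[0.65,375,-140,0,-0.375],[0.65,400,-149,0,-0.375],[0.65,400,-149,0,-0.375]]'
python3 - <<'E'
from h import *
w,p,d=shot('w4');P=cloud(w,d);s=telemetry.observe()
n,m,((x,y),r)=blob(P,.012,.03,.5275,.237,.05);print(n,m,x,y,r,s['tool_pos'],s['tool_rot'])
print(tomove(x-s['tool_pos'][0]*1000,y-s['tool_pos'][1]*1000,184-s['tool_pos'][2]*1000))
h=cv2.cvtColor(p,cv2.COLOR_RGB2HSV);k=((h[...,1]>70)&(h[...,0]<25)&(h[...,2]>50)).astype(np.uint8)
for c in cv2.findContours(k,0,2)[0]:
    if cv2.contourArea(c)>1200:(u,v),rr=cv2.minEnclosingCircle(c);print(u,v,rr,cast(w,u,v,.019))
for n,x,y in[('mill',.42,.175),('noz',.633,.164),('drop',.626,.299)]:print(n,blob(P,.1,.2,x,y,.05))
E
```

```text
time: 10.58
tool_pos: [0.5181, 0.1174, 0.4057]
tool_rot: [-3.138, -0.001, 1.523]
contact_force: [-0.4, -0.8, -0.3]
opening: 0.0753
grip_force: 0.0
4125 [0.5279 0.2373 0.0192] 527.8536376953125 237.14283752441406 32.98263168334961 [0.51823875 0.11524968 0.40568773] [-3.13797579e+00  3.02416709e-04  1.52249523e+00]
[122.3   4.5 221.6]
342.7140197753906 253.13819885253906 31.583782196044922 [0.54013634 0.07555706 0.019     ]
188.3780517578125 164.5 61.72136306762695 [0.39246399 0.17275894 0.019     ]
324.1287841796875 85.58343505859375 37.643775939941406 [0.52795359 0.23797934 0.019     ]
595.0 49.5 66.22886657714844 [0.77334372 0.25638732 0.019     ]
mill (5388, array([0.4277, 0.1764, 0.153 ]), ((420.361083984375, 175.23196411132812), 25.183820724487305))
noz (3796, array([0.6277, 0.1659, 0.1286]), ((635.1410522460938, 164.13308715820312), 23.626907348632812))
drop (0, array([nan, nan, nan]), ((0.0, 0.0), 0.0))h.py:22: RuntimeWarning: Mean of empty slice.
  return len(q),q.mean(0).round(4),cv2.minEnclosingCircle((q[:,:2]*1000).astype(np.float32))
  ret = um.true_divide(
```

```bash
python3 -m crank '[[0.65,40,2,0,0],[0.65,80,3,0,0],[0.65,122,5,10,0],[0.65,122,5,50,0],[0.65,122,5,90,0],[0.65,122,5,130,0],[0.65,122,5,160,0],[0.65,122,5,185,0],[0.65,122,5,205,0],[0.65,122,5,216,0],[0.65,122,5,221,0],[0.65,122,5,221,0]]'
python3 -m crank '[[0.65,0,0,0,0],[-1,0,0,0,0],[-1,0,0,0,0],[-1,0,0,0,0],[-1,0,0,0,0],[-1,0,0,0,0],[-1,0,0,0,0]]' 20
```

```text
time: 11.63
tool_pos: [0.53, 0.2337, 0.1856]
tool_rot: [-3.139, 0.001, 1.517]
contact_force: [0.4, 0.1, -0.5]
opening: 0.0758
grip_force: 0.0
time: 12.22
tool_pos: [0.5304, 0.2347, 0.188]
tool_rot: [3.14, -0.001, 1.518]
contact_force: [-0.8, -1.3, 7.0]
opening: 0.0643
grip_force: 20.0
```

```bash
python3 -m crank '[[-1,0,0,-10,0],[-1,0,0,-35,0],[-1,0,0,-75,0],[-1,0,0,-115,0],[-1,0,0,-150,0],[-1,0,0,-170,0],[-1,0,0,-170,0],[-1,0,0,-170,0]]'
python3 - <<'E'
from h import *
s=telemetry.observe();print(s['tool_pos'],s['tool_rot'],tomove(*(np.array([554.4,-167.7,355])-s['tool_pos']*1000)))
p,d=vision.read_camera('side');c=vision.get_calibration('side');u,v=proj(c,s['tool_pos']-np.array([0,0,.16]))[0].astype(int);print(u,v)
cv2.imwrite('pics/s2.png',cv2.resize(p[v-70:v+50,u-80:u+80,::-1],None,fx=4,fy=4,interpolation=2))
E
```

```text
time: 12.88
tool_pos: [0.5299, 0.2346, 0.3583]
tool_rot: [3.139, -0.001, 1.518]
contact_force: [-0.5, -0.0, -1.1]
opening: 0.0646
grip_force: 20.0
[0.52988606 0.23462223 0.35832366] [ 3.13864924e+00 -9.64618949e-04  1.51840941e+00] [-400.5   45.5    3.1]
231 232
```

View pics/s2.png

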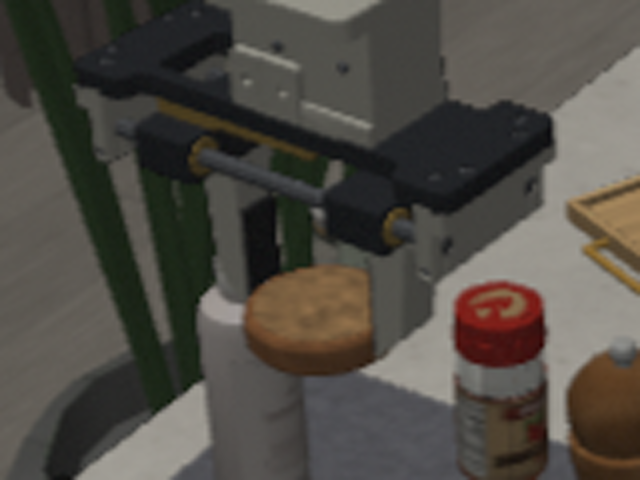

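Coaster is held level, at (315,320) in the crop. Moving it over the bay.

```bash
python3 -m crank '[[-1,-38,4,0,0],[-1,-76,8,0,0.1],[-1,-114,13,0,0.2],[-1,-152,17,0,0.3],[-1,-190,21,0,0.375],[-1,-228,25,0,0.375],[-1,-266,30,0,0.375],[-1,-304,34,0,0.375],[-1,-342,38,0,0.375],[-1,-380,42,0,0.375],[-1,-403,45,0,0.375],[-1,-403,45,0,0.375]]'
python3 - <<'E'
from h import *
s=telemetry.observe();print(s['tool_pos'],s['tool_rot'],tomove(*(np.array([553.3,-170.2,193])-s['tool_pos']*1000)))
E
```

```text
time: 13.93
tool_pos: [0.5534, -0.1748, 0.3543]
tool_rot: [-3.139, 0.001, 1.138]
contact_force: [-0.6, 1.7, -1.1]
opening: 0.0643
grip_force: 20.0
[ 0.5534064  -0.17475479  0.35434978] [-3.13876879e+00  1.42040014e-03  1.13840873e+00] [  4.3  -1.5 161.3]
```

```bash
python3 -m crank '[[-1,1,0,35,0],[-1,2,0,75,0],[-1,2,0,110,0],[-1,2,0,135,0],[-1,2,0,150,0],[-1,2,0,157,0],[-1,2,0,157,0],[-1,2,0,157,0]]'
```

```text
time: 14.6
tool_pos: [0.5547, -0.168, 0.1996]
tool_rot: [-3.141, -0.0, 1.144]
contact_force: [-0.4, 0.6, -0.8]
opening: 0.0645
grip_force: 20.0
```

```bash
python3 -m crank '[[-1,-2.5,0,2,0],[-1,-2.5,0,4,0],[-1,-2.5,0,6,0],[-1,-2.5,0,6,0],[-1,-2.5,0,6,0]]'
```

```text
time: 15.02
tool_pos: [0.5536, -0.1707, 0.1941]
tool_rot: [3.141, -0.0, 1.143]
contact_force: [-0.9, 0.3, -0.0]
opening: 0.0645
grip_force: 20.0
```

```bash
python3 -m crank '[[-1,0,0,1,0],[-1,0,0,2,0],[-1,0,0,3,0],[-1,0,0,3,0]]';python3 -m crank '[[0.7,0,0,0,0],[0.7,0,0,0,0],[0.7,0,0,0,0],[0.7,0,0,0,0],[0.7,0,0,-20,0],[0.7,0,0,-60,0],[0.7,0,0,-100,0],[0.7,0,0,-140,0],[0.7,0,0,-180,0],[0.7,0,0,-220,0],[0.7,0,0,-220,0]]'
python3 - <<'E'
from h import *
for n in('side','scene'):
    p,d=vision.read_camera(n);c=vision.get_calibration(n);P=cloud(c,d);print(n,blob(P,.0195,.032,.5544,-.1677,.045))
s=telemetry.observe();print(tomove(*(np.array([488,0,415])-s['tool_pos']*1000)))
E
```

```text
time: 15.35
tool_pos: [0.5537, -0.1707, 0.1929]
tool_rot: [3.14, 0.0, 1.143]
contact_force: [-5.0, 1.7, 16.5]
opening: 0.0644
grip_force: 20.1
time: 16.27
tool_pos: [0.5544, -0.1709, 0.4194]
tool_rot: [3.127, -0.0, 1.143]
contact_force: [1.4, -0.2, 1.1]
opening: 0.078
grip_force: 0.0
side (341, array([ 0.5536, -0.1638,  0.0238]), ((553.7445068359375, -165.9854278564453), 34.904109954833984))
scene (308, array([ 0.5499, -0.1689,  0.0221]), ((550.8504638671875, -167.6771697998047), 34.11656188964844))
[ 128.1 -130.5   -3.1]
```

```bash
python3 -m crank '[[0.8,35,-19,0,0],[0.8,70,-38,0,0],[0.8,105,-58,0,0],[0.8,140,-77,0,0],[0.8,175,-96,0,0],[0.8,210,-115,0,0],[0.8,236,-129,0,0],[0.8,236,-129,0,0],[0.8,236,-129,0,0]]'
python3 - <<'E'
from h import *
s=telemetry.observe();print(s['tool_pos'],tomove(*(np.array([534.5,97.5,234])-s['tool_pos']*1000)))
E
```

```text
time: 17.12
tool_pos: [0.5337, 0.099, 0.4088]
tool_rot: [-3.139, 0.002, 1.146]
contact_force: [0.2, -1.1, 0.1]
opening: 0.0827
grip_force: 0.0
[0.53369841 0.09898352 0.40883697] [ -0.7   1.9 174.8]
```

```bash
python3 -m crank '[[0.8,0,1,40,0],[0.8,0,1,80,0],[0.8,0,1,120,0],[0.8,0,1,150,0],[0.8,0,1,170,0],[0.8,0,1,175,0],[-1,0,1,175,0],[-1,0,1,175,0],[-1,0,1,175,0],[-1,0,1,175,0],[-1,0,1,175,0],[-1,0,1,175,0]]' 20
python3 -m crank '[[-1,0,0,0,0],[-1,0,0,0,0],[-1,0,0,-15,0],[-1,0,0,-50,0],[-1,0,0,-85,0],[-1,0,0,-85,0],[-1,0,0,-85,0]]'
python3 - <<'E'
from h import *
s=telemetry.observe();print(s['tool_pos'],tomove(*(np.array([516.3,-251.4,325])-s['tool_pos']*1000)))
E
```

```text
time: 18.12
tool_pos: [0.5352, 0.0972, 0.2367]
tool_rot: [3.14, -0.001, 1.143]
contact_force: [0.2, 0.8, -0.4]
opening: 0.047
grip_force: 0.0
time: 18.7
tool_pos: [0.5353, 0.0972, 0.3225]
tool_rot: [3.138, -0.002, 1.143]
contact_force: [0.6, -0.3, -1.1]
opening: 0.0443
grip_force: 20.0
[0.53527574 0.09724847 0.32247657] [-325.1  127.3   -2.6]
```

```bash
python3 -m crank '[[-1,-37,15,0,0],[-1,-75,29,0,0],[-1,-112,44,0,0],[-1,-149,58,0,0],[-1,-186,73,0,0],[-1,-223,88,0,0],[-1,-261,102,0,0],[-1,-298,117,0,0],[-1,-325,127,0,0],[-1,-325,127,0,0],[-1,-325,127,0,0],[-1,-325,127,0,0]]'
python3 - <<'E'
from h import *
s=telemetry.observe();print(s['tool_pos'],tomove(*(np.array([516.3,-251.4,243])-s['tool_pos']*1000)))
E
```

```text
time: 19.7
tool_pos: [0.5154, -0.2507, 0.3191]
tool_rot: [-3.138, -0.001, 1.143]
contact_force: [0.6, 0.6, -0.9]
opening: 0.0441
grip_force: 20.0
[ 0.5154283  -0.25070873  0.31912581] [-0.3  1.3 76.1]
```

```bash
python3 -m crank '[[-1,0,1,30,0],[-1,0,1,50,0],[-1,0,1,63,0],[-1,0,1,70,0],[-1,0,1,74,0],[-1,0,1,76,0],[-1,0,1,76,0],[-1,0,1,76,0]]'
```

```text
time: 20.37
tool_pos: [0.517, -0.2515, 0.2455]
tool_rot: [3.14, 0.0, 1.144]
contact_force: [-0.5, 0.2, -1.4]
opening: 0.0441
grip_force: 20.0
```

```bash
python3 -m crank '[[-1,0,0,2,0],[-1,0,0,3,0],[-1,0,0,4,0],[-1,0,0,4,0]]'
```

```text
time: 20.7
tool_pos: [0.5168, -0.2518, 0.2415]
tool_rot: [3.141, 0.0, 1.143]
contact_force: [-0.7, 0.6, 3.2]
opening: 0.0442
grip_force: 20.0
```

```bash
python3 -m crank '[[0.5,0,0,0,0],[0.5,0,0,0,0],[0.5,0,0,0,0],[0.5,0,0,0,0],[0.5,0,0,-30,0],[0.5,0,0,-70,0],[0.5,0,0,-110,0],[0.5,-15,0,-150,0],[0.5,-30,0,-180,0],[0.5,-30,0,-180,0],[0.5,-30,0,-180,0],[0.5,-30,0,-180,0]]'
python3 - <<'E'
from h import *
w,p,d=shot('w5');P=cloud(w,d);s=telemetry.observe();print(s['tool_pos'])
print('coaster',blob(P,.0195,.032,.554,-.167,.04))
print('jar',blob(P,.09,.13,.516,-.251,.04))
h=cv2.cvtColor(p,cv2.COLOR_RGB2HSV)
u,v=proj(w,[.554,-.167,.024])[0];print(u,v)
E
```

```text
time: 21.7
tool_pos: [0.504, -0.2788, 0.4197]
tool_rot: [-3.14, -0.001, 1.143]
contact_force: [0.2, 0.3, 0.1]
opening: 0.069
grip_force: 0.0
[ 0.50413518 -0.27859105  0.4190626 ]
coaster (3932, array([ 0.5541, -0.1686,  0.0242]), ((553.9960327148438, -168.68507385253906), 32.88557052612305))
jar (2586, array([ 0.5173, -0.2501,  0.114 ]), ((516.9346313476562, -250.43862915039062), 22.683353424072266))
317.8063357270434 84.86657138776619
```

View pics/w5.png

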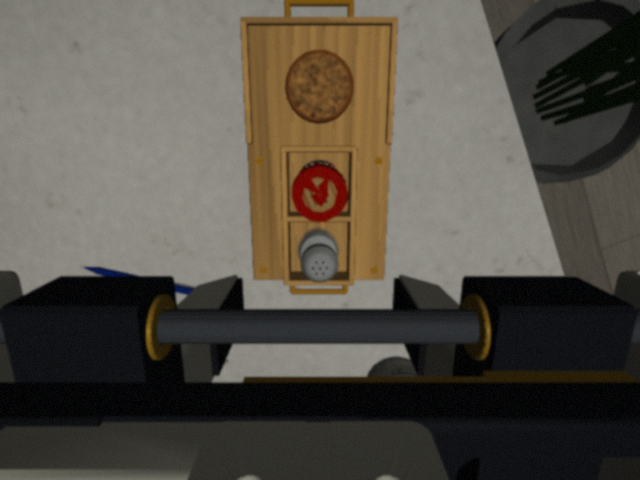

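w5 shows the coaster flat and centred in the bay at (319,86), jar upright in the middle cell (320,190), and shaker in the end cell (319,255). The mill is next.

```bash
python3 -m crank '[[0.8,34,-24,0,0],[0.8,68,-48,0,0],[0.8,102,-72,0,0],[0.8,136,-96,0,0],[0.8,170,-120,0,0],[0.8,204,-144,0,0],[0.8,238,-168,0,0],[0.8,272,-192,0,0],[0.8,306,-216,0,0],[0.8,340,-240,0,0],[0.8,378,-265,0,0],[0.8,378,-265,0,0]]'
python3 -m crank '[[0.8,0,0,0,0],[0.8,0,0,0,0],[0.8,0,0,0,0]]'
python3 - <<'E'
from h import *
s=telemetry.observe();print(s['tool_pos'],s['tool_rot'],tomove(*(np.array([420.1,175,303])-s['tool_pos']*1000)))
E
```

```text
time: 22.75
tool_pos: [0.4178, 0.1803, 0.4192]
tool_rot: [-3.138, -0.0, 1.15]
contact_force: [-0.6, -0.2, -1.4]
opening: 0.0824
grip_force: 0.0
time: 23.0
tool_pos: [0.4201, 0.174, 0.4199]
tool_rot: [-3.141, 0.001, 1.142]
contact_force: [-0.2, 0.5, 0.3]
opening: 0.083
grip_force: 0.0
[0.42007522 0.1740163  0.41994809] [-3.14053060e+00  1.38015759e-03  1.14230280e+00] [  1.1  -0.3 116.9]
```

```bash
python3 -m crank '[[0.8,1,0,40,0],[0.8,1,0,75,0],[0.8,1,0,100,0],[0.8,1,0,112,0],[0.8,1,0,117,0],[0.8,1,0,117,0],[0.8,1,0,117,0]]'
python3 -m crank '[[-1,0,0,0,0],[-1,0,0,0,0],[-1,0,0,0,0],[-1,0,0,0,0],[-1,0,0,0,0],[-1,0,0,0,0],[-1,0,0,0,0],[-1,0,0,0,0],[-1,0,0,0,0]]' 30
```

```text
time: 23.58
tool_pos: [0.4209, 0.175, 0.3043]
tool_rot: [3.141, -0.0, 1.141]
contact_force: [-0.4, 0.2, 0.4]
opening: 0.0826
grip_force: 0.0
time: 24.33
tool_pos: [0.4204, 0.1759, 0.3039]
tool_rot: [3.141, -0.0, 1.143]
contact_force: [0.3, 0.2, 2.9]
opening: 0.0465
grip_force: 30.0
```

```bash
python3 -m crank '[[-1,0,0,-10,0],[-1,0,0,-30,0],[-1,0,0,-55,0],[-1,0,0,-80,0],[-1,0,0,-95,0],[-1,0,0,-100,0],[-1,0,0,-100,0]]'
python3 -m crank '[[-1,-12,12,0,0],[-1,-34,35,0,0],[-1,-58,60,0,0],[-1,-82,84,0,0],[-1,-106,109,0,0],[-1,-131,134,0,0],[-1,-156,160,0,0],[-1,-180,185,0,0],[-1,-205,210,0,0],[-1,-230,236,0,0],[-1,-248,254,0,0],[-1,-256,263,0,0]]'
python3 -m crank '[[-1,-2,2,0,0],[-1,-2,2,0,0],[-1,-2,2,0,0],[-1,-2,2,0,0],[-1,-2,2,0,0],[-1,-2,2,0,0]]'
python3 - <<'E'
from h import *
s=telemetry.observe();print(s['tool_pos'],s['tool_rot'],s['opening'],tomove(*(np.array([554,-168.7,330])-s['tool_pos']*1000)))
for n in('side','scene'):
    p,d=vision.read_camera(n);c=vision.get_calibration(n);P=cloud(c,d);t=s['tool_pos']
    for z0,z1 in((.1,.125),(.15,.18),(.21,.235)):print(n,blob(P,z0,z1,t[0],t[1],.045))
    u,v=proj(c,t-np.array([0,0,.22]))[0].astype(int);cv2.imwrite(f'pics/m_{n}.png',cv2.resize(p[v-60:v+60,u-60:u+60,::-1],None,fx=3,fy=3,interpolation=2))
a=cv2.hconcat([cv2.imread('pics/m_side.png'),cv2.imread('pics/m_scene.png')]);cv2.imwrite('pics/m.png',a)
E
```

```text
time: 24.92
tool_pos: [0.4203, 0.1758, 0.4043]
tool_rot: [3.14, -0.001, 1.143]
contact_force: [0.4, 0.3, -1.9]
opening: 0.0467
grip_force: 30.0
time: 25.92
tool_pos: [0.5539, -0.1695, 0.401]
tool_rot: [-3.139, 0.001, 1.14]
contact_force: [-1.4, -0.2, -1.8]
opening: 0.046
grip_force: 30.0
time: 26.42
tool_pos: [0.5543, -0.1678, 0.4041]
tool_rot: [3.141, -0.0, 1.145]
contact_force: [-0.3, -0.2, -2.9]
opening: 0.0465
grip_force: 30.0
[ 0.55432099 -0.16776457  0.40406268] [ 3.14117378e+00 -1.04416455e-04  1.14458013e+00] 0.046512296686812934 [-1.   0.1 74.1]
side (229, array([ 0.5475, -0.152 ,  0.1143]), ((555.4906616210938, -165.67372131347656), 29.118206024169922))
side (282, array([ 0.5487, -0.1546,  0.1644]), ((553.1806030273438, -162.33413696289062), 25.033620834350586))
side (213, array([ 0.5489, -0.1509,  0.2229]), ((557.7742919921875, -163.28927612304688), 35.93745422363281))
scene (226, array([ 0.5353, -0.1777,  0.1135]), ((549.684326171875, -173.45779418945312), 29.727994918823242))
scene (264, array([ 0.539 , -0.1756,  0.1638]), ((549.4754028320312, -171.6768341064453), 24.975454330444336))
scene (206, array([ 0.5388, -0.177 ,  0.2227]), ((552.529296875, -173.1990966796875), 37.216644287109375))
```

View pics/m.png

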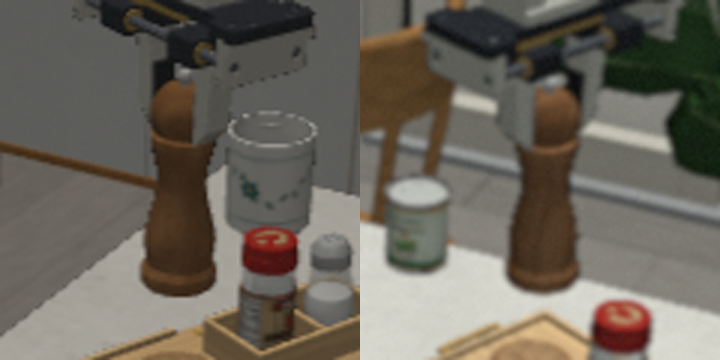

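The mill hangs straight in both views, with its foot over the coaster. Lowering it.

```bash
python3 -m crank '[[-1,0,0,20,0],[-1,0,0,42,0],[-1,0,0,58,0],[-1,0,0,68,0],[-1,0,0,73,0],[-1,0,0,76,0],[-1,0,0,76,0],[-1,0,0,76,0]]'
```

```text
time: 27.18
tool_pos: [0.5547, -0.169, 0.3286]
tool_rot: [3.14, -0.0, 1.143]
contact_force: [-0.0, 0.8, -1.5]
opening: 0.0463
grip_force: 30.0
```

```bash
python3 -m crank '[[-1,0,0,1,0],[-1,0,0,2,0],[-1,0,0,3,0],[-1,0,0,3,0],[-1,0,0,3,0]]'
```

```text
time: 27.6
tool_pos: [0.5545, -0.1689, 0.325]
tool_rot: [3.141, -0.0, 1.143]
contact_force: [-0.6, 0.2, -1.4]
opening: 0.0464
grip_force: 30.0
```

```bash
python3 -m crank '[[-1,0,0,0.7,0],[-1,0,0,1.4,0],[-1,0,0,1.4,0]]'
```

```text
time: 27.85
tool_pos: [0.5546, -0.169, 0.3249]
tool_rot: [3.139, 0.0, 1.143]
contact_force: [-1.0, 0.4, 7.8]
opening: 0.0465
grip_force: 30.0
```

Contact. Release it gently and rise straight up, then back off and look.

```bash
python3 -m crank '[[-0.0,0,0,-0.5,0],[0.2,0,0,-0.5,0],[0.4,0,0,-0.5,0],[0.7,0,0,-0.5,0],[0.8,0,0,-0.5,0],[0.8,0,0,-10,0],[0.8,0,0,-35,0],[0.8,0,0,-70,0],[0.8,0,0,-105,0],[0.8,0,0,-130,0],[0.8,0,0,-130,0]]'
python3 -m crank '[[0.8,-40,0,0,0],[0.8,-80,0,0,0],[0.8,-115,0,0,0],[0.8,-115,0,0,0],[0.8,-115,0,0,0]]'
python3 - <<'E'
from h import *
w,p,d=shot('w6');P=cloud(w,d)
print('mill head',blob(P,.15,.2,.554,-.168,.05),'foot',blob(P,.025,.05,.554,-.168,.04))
print('jar',blob(P,.09,.13,.516,-.251,.04))
p,d=vision.read_camera('side');cv2.imwrite('pics/f1.png',p[:,:,::-1])
a=p[150:270,250:450,::-1];p,d=vision.read_camera('scene');b=p[170:320,330:500,::-1]
a=cv2.resize(a,(600,360),interpolation=2);cv2.imwrite('pics/f.png',cv2.hconcat([cv2.resize(cv2.imread('pics/f1.png'),(400,300)),cv2.resize(b,(340,300))]))
E
```

```text
time: 28.77
tool_pos: [0.5547, -0.1689, 0.4603]
tool_rot: [3.13, -0.0, 1.143]
contact_force: [0.6, -1.0, 0.3]
opening: 0.0823
grip_force: 0.0
time: 29.18
tool_pos: [0.5059, -0.275, 0.4531]
tool_rot: [-3.141, -0.0, 1.14]
contact_force: [0.5, -0.2, -0.2]
opening: 0.0825
grip_force: 0.0
mill head (4678, array([ 0.5536, -0.1713,  0.1775]), ((554.3633422851562, -169.2951202392578), 24.907583236694336)) foot (229, array([ 0.5474, -0.1907,  0.0367]), ((553.6926879882812, -170.2839813232422), 31.488611221313477))
jar (2092, array([ 0.5172, -0.25  ,  0.1139]), ((516.5801391601562, -251.193359375), 23.006732940673828))
```

View pics/f.png

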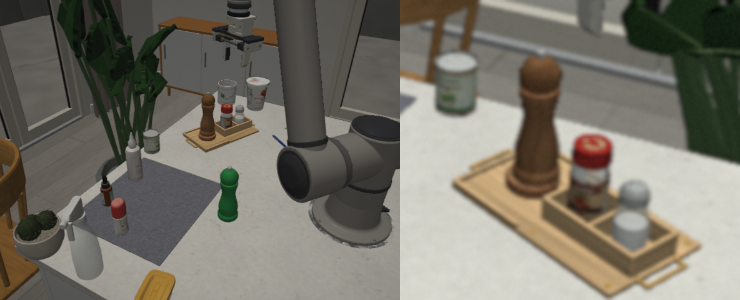

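View pics/w6.png

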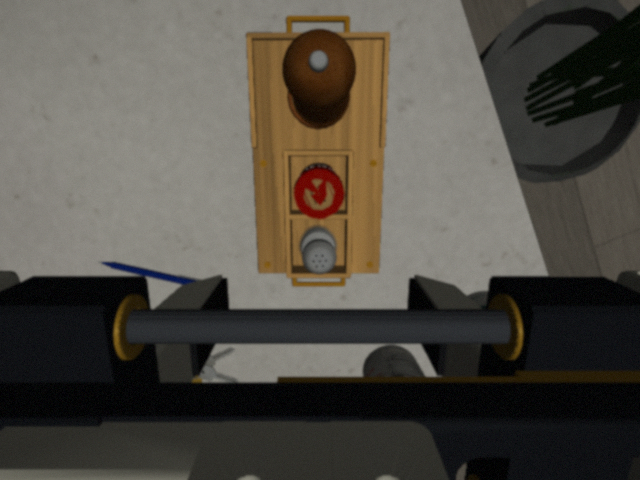

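The mill stands upright on the coaster (head at (554,-169) mm, coaster at (554,-169) mm). The jar and shaker are upright in their cells, and the other three bottles stand as they were. The gripper is clear of everything.

```bash
python3 -c "from cell import ticket; print(ticket.hand_in())"
```

```text
the job is handed in; nothing more can be done
None
```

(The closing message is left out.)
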